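Tip the tall strap carton down into its lane and square it to the stop

ROBOT

A 6-joint arm with a two-finger parallel gripper is mounted at the origin on the work surface. World frame = base frame: x ahead of the robot, y to its left, z up, the work surface at z = 0. Lengths are in mm, angles in degrees, forces in N, time in s.
With the tool pointing down it reaches from about 300 to 850 mm from the base axis. Payload 4.2 kg.
Tool frame: the origin (TCP) lies midway between the tips of the shut fingers; the grasp point (between the pads) lies 19 mm behind it (env.hold_point_z is the z of the grasp point in the tool frame, in mm); z points along the fingers, y is the direction in which the jaws open and shut (so a half turn about z gives the same grasp; the last joint's range is limited). The gripper opens to 91 mm and grips with 3 to 60 N. Pads are 32 mm wide; open, the fingers measure 118 mm over their backs; the gripper's body (76 mm by 178 mm) begins 60 mm behind the grasp point.
Start: joints at [68.239, 18.312, 89.639, -0, 72.044, -1.146], TCP at [202.453, 538.197, 213.976] pointing down, gripper open.
Joint ranges: [-177.97, 177.97], [-48.28, 115.42], [12.27, 149.76], [-77.06, 257.06], [2.81, 150.46], [-146.56, 146.56]. Speed limits (degrees/s): [147.25, 147.25, 180, 180, 180, 180].

INTERFACE

Orientations are given as [roll, pitch, yaw] about the fixed x, y, z axes, in that order (R = Rz(yaw) Ry(pitch) Rx(roll)).
In Python, from workcell import env, grab_frame, camera_params, spotter gives the robot as it stands. The module is installed in compiled form; this text tells all that it offers.
- The arm moves only by the shell command python3 -m jog 'ROWS' [FORCE]. ROWS is text: rows parted by semicolons, each of 7 numbers parted by spaces: the turn, a rotation vector about the world's x, y, z in units of 5 degrees (1.0 is 5 degrees), then the shift along the world's x, y, z in units of 25 mm (1.0 is 25 mm), then the opening, from 0 (shut) to 1 (fully open). A call has 1 to 5 rows; each row is the pose to reach, as a shift and turn from the pose commanded when the call began; what a row does not reach only later rows make up. A row lasts 1/8 s, in which the tool goes at most 62.5 mm and 10.7 degrees, less where a joint would pass 70% of its speed; a pose out of reach is approached as far as the arm can. A call with a gripper value outside its range is refused whole. The fingers move at their own pace and stop on an object; FORCE is the grip in N (left out, the last holds). Time passes only in rows, so rows that repeat a pose let the fingers close. It gives the time, the measured TCP pose, the force and the opening at its end, in the units of the state.
- env.state(): the state, without advancing time (a new reading comes with each control period).
- grab_frame(name): name is "side" or "top" or "wrist"; returns the picture (420x560x3 uint8, red, green, blue); there is no depth.
- camera_params(name): a dict with "K" (3x3 intrinsics, pixels), "rvec" (rotation vector, rad) and "tvec" (3), from world to camera coordinates, as OpenCV has them. Camera axes: x right, y down, z forward; pixel columns grow to the right and rows downward; lengths in mm; the calibration is good to about 2 mm. A picture is of the moment at which its call begins: read the wrist's pose just before it. camera_params takes no time and is no camera call; for the wrist camera it gives the pose at the moment of the call.
- env.job_done(): hands the job in, once; it reports no verdict.
Trained networks look in the newest picture that a camera, given by its name, has taken for a name from the list of things; names that differ only in an ending like _2 or _b are one class to them, and where a whole thing is asked for, a point or a joint stands for the part that bears it (a point fixed in the world has none). Each returns a list of dicts, best first, with "conf" (0 to 1); they miss things now and then, are a little off and sometimes report something else, mostly with a low value. They report only what shows in the picture. A call takes as long as a camera call. They do not tell look-alikes from the thing itself.
- spotter.look_for(query, camera): "box" ([left, top, width, height] in pixels, round what is visible of it).
- spotter.trace(query, camera): "region" (420x560 bool, what is visible of it) and "box" ([left, top, width, height] in pixels, round what is visible of it).
The state is a dict: "time_s": time; "qpos": joint angles; "qvel": joint speeds; "effort": joint torques, N m; "ee_pos": TCP position; "ee_rot": TCP orientation; "force": force on the tool from outside, world axes, zero at the start; "torque": the same for the moment, N m; "gripper_width": finger opening in mm.
Only numpy, scipy, OpenCV 4.12 (cv2) and the standard library are available. Lean on these libraries where they do the work, as an engineer would, in place of code of your own. Each camera call takes 0.05 s, during which the arm holds its last target. There are 200 camera calls.

TASK

Of the two windowed strap cartons standing on the display board, tip over the taller one by pushing it high on its window side, so that it falls lying flat, window up, inside the taped lane that it stands in. Once it lies there, push it along the lane until its lid end sits snug and square against the wooden stop. Only push the carton with the fingertips, never lift or carry it; leave the shorter carton standing and everything else where it is, and finish clear of everything.

Things in the scene. Friction and masses are not known exactly. Their poses are not given: they have to be found in the camera images.
- board: Fixed dark wooden display board, 300 (its x) x 250 (its y) x 4 mm thick, its place and yaw vary; origin at the centre of its underside, on the table, z up. A light wooden stop batten crosses its +x end. Flat white paper tapes mark two lanes along x, 116 mm wide each, centred at board y = +60 and -60 mm, the board's whole length up to the stop.
- stop_face (a point): Top edge, at mid-width, of the stop batten's flat inner face, at board (130, 0, 20) mm; axes as the board's. The batten is 20 mm thick in x, stands 16 mm above the board's top, and the face looks to board -x.
- tall_carton: Loose tall card carton standing on the board, at about board x = -100 mm, at the rear of one or the other lane: 44 mm deep (its x), 54 wide (its y), 160 high (its z), rigid, evenly filled, 110 to 225 g. Origin at the centre of its foot. Window face, showing two straps: -x. Its +x points along the lane to the stop (within 0.08 rad). Tipped along +x it falls after 15 degrees and lands some 30 to 65 mm short of the stop.
- tall_mid (a point): Centre of the tall carton, 80 mm from its foot along its z; axes as the carton's.
- tall_lid (a point): Centre of the tall carton's lid end, 160 mm from its foot along its z; axes as the carton's.
- short_carton: Loose short carton of the same look, 44 x 54 x 105 mm high, standing at the rear of the other lane, 120 mm beside the tall one; origin at the centre of its foot. It stays standing.
- watch_head: Loose chrome watch head without strap, 42 mm across, 11 mm high, lying on the table beside the board's +y edge; origin under its centre.
- buckle_a: Loose gold-tone buckle frame, 24 x 30 x 5 mm, lying on the table beyond the stop; origin under its centre.
- buckle_b: Second buckle of the pair, as the first, about 60 mm from it.
- springbar_tool: Loose steel spring-bar tool with knurled grip, 125 mm long (its x), 9 mm thick, lying on the table beside the board's -y edge; origin under its middle.
- ashtray: Loose green glass ashtray, a round bowl 104 mm across and 34 mm high, on the table to the left; origin under its centre.
- pin_jar: Loose closed jar of spring bars, 52 mm across and 65 mm high, on the table to the left; origin under its centre.
Things that resemble listed ones, but are neither listed nor needed, are in the scene too. Leave any turquoise look-alike of the tall_carton alone.

How it is judged:
By the outcome, as a careful person would: the job done as asked, in the order asked, and still so for the second after the job is handed in, with the robot touching nothing.
It also fails if it takes over 48 s, if anything falls off the work surface, if the arm or the gripper's body presses on something with over 40 N, if the wrist force passes 120 N, or if a joint passes its speed limit or range.

## Working session

There is one attempt and no reset: what is moved stays moved. The work goes in short steps, Python scripts to look and compute and a shell command to move; the robot and the scene stay as the last step left them, time stands still between calls to the robot, and variables do not carry over. Pictures are saved under pics/ and viewed, about 8 in all and at most 12, crops included, and the job is handed in when it is done.

```bash
mkdir -p pics; cat > h.py <<'E'
import numpy as np, cv2
from workcell import env, grab_frame, camera_params, spotter
def save(cam,name,img=None):
    im=grab_frame(cam) if img is None else img
    cv2.imwrite(f'pics/{name}.png',cv2.cvtColor(im,cv2.COLOR_RGB2BGR)); return im
def P(cam):
    p=camera_params(cam); return np.array(p['K'],float),cv2.Rodrigues(np.array(p['rvec'],float))[0],np.array(p['tvec'],float).ravel()
def ray(cam,uv,z):
    K,R,t=P(cam); d=R.T@np.linalg.inv(K)@np.array([*uv,1.]); c=-R.T@t
    return c+d*(z-c[2])/d[2]
def proj(cam,X):
    K,R,t=P(cam); q=(K@(R@np.atleast_2d(X).T+t[:,None])); return (q[:2]/q[2]).T
E
python3 - <<'E'
from h import *
a=save('top','top0');b=save('side','side0')
for c in('top','side'):
    K,R,t=P(c);print(c,-R.T@t)
    for q in('tall_carton','short_carton','board'):
        print(c,q,[(np.round(d['box']),round(d['conf'],2)) for d in spotter.look_for(q,c)[:4]])
print(env.state())
E
```

```text
top [ 344.60137176   92.46384166 1328.28879357]
top tall_carton [(array([198., 258.,  36.,  33.]), 0.91), (array([205., 210.,  32.,  24.]), 0.88), (array([266., 235.,  22.,  31.]), 0.68)]
top short_carton [(array([263., 192.,  22.,  29.]), 0.95)]
top board [(array([256., 180., 122., 104.]), 0.78)]
side [  27.50127869 -444.2174626   727.04682012]
side tall_carton [(array([163., 193.,  31.,  69.]), 0.88), (array([205., 232., 180., 124.]), 0.57), (array([223., 203.,  38.,  77.]), 0.55)]
side short_carton [(array([264., 200.,  35.,  51.]), 0.72), (array([222., 205.,  35.,  76.]), 0.24)]
side board [(array([210., 232., 175., 122.]), 0.88)]
{'time_s': 0.4, 'qpos': array([ 6.82403803e+01,  1.83165545e+01,  8.96492424e+01,  8.64004316e-04,
        7.20423950e+01, -1.14632712e+00]), 'qvel': array([ 0.02971184,  0.06632546, -0.05438174,  0.02482826,  0.00452958,
        0.05583047]), 'effort': array([ 1.00133075e-03, -4.11892319e+01, -2.31911606e+01,  7.28987600e-02,
        3.98504245e-02, -5.83711630e-05]), 'ee_pos': array([202.41194688, 538.13642186, 213.85970383]), 'ee_rot': array([-1.79991826e+02, -9.85597037e-04,  1.59386441e+02]), 'force': array([-0.17649787,  0.08718463,  0.61011621]), 'torque': array([-0.06332461,  0.01369862,  0.02461201]), 'gripper_width': 91.16283278894497}
```

```bash
python3 - <<'E'
from h import *
a=cv2.imread('pics/top0.png')[150:310,180:400];b=cv2.imread('pics/side0.png')[170:370,130:410]
cv2.imwrite('pics/c1.png',cv2.resize(a,None,fx=3.6,fy=3.6,interpolation=3));cv2.imwrite('pics/c2.png',cv2.resize(b,None,fx=2.8,fy=2.8,interpolation=3))
E
```

```text
(no output)
```

View pics/c1.png

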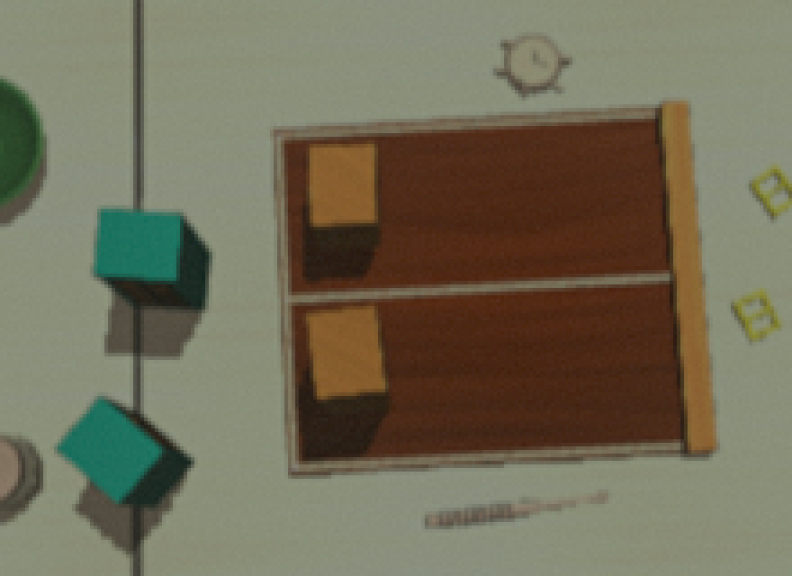

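View pics/c2.png

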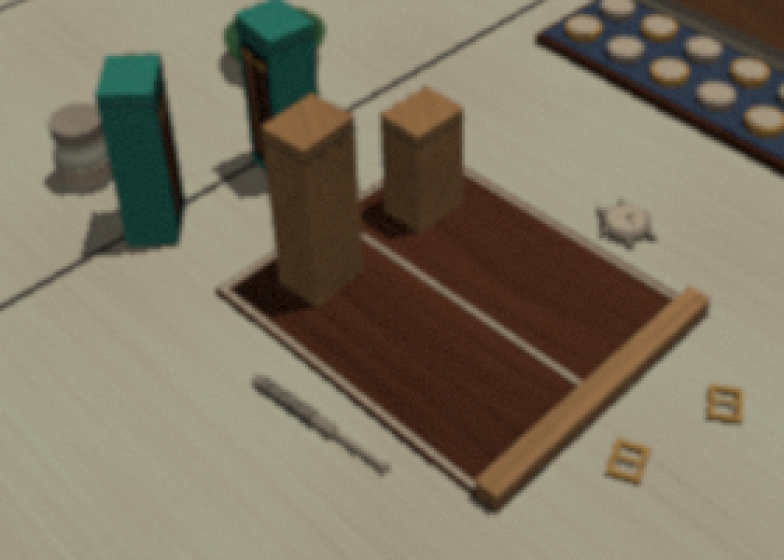

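The tall carton is the brown one in the lane nearer the spring-bar tool: top pixel (276,247), side pixel (241,238). The candidates that could be mistaken for it are the shorter brown carton at top (275,201) and two turquoise look-alikes at top (219,218) and (215,275). The side crop confirms the tall brown carton, by height. Next I measure it.

```bash
cat >> h.py <<'E'
def o(p,f=3.6,off=(180,150)): return (np.array(p,float)+.5)/f-.5+off
E
python3 - <<'E'
from h import *
def W(p,z,**k): return ray('top',o(p,**k),z)
bl=W((290,475),4);tl=W((275,130),4)
print('rear corners',bl,tl,np.linalg.norm(tl-bl))
f1=W((688,103),20);f2=W((715,452),20);print('stop outer',f1,f2,np.linalg.norm(f1-f2))
u=(tl-bl)/np.linalg.norm(tl-bl);v=(f1-f2)/np.linalg.norm(f1-f2)
for w in(u,v):print('yaw',np.degrees(np.arctan2(-w[0],w[1])))
L=W((290,298),4);Rr=W((668,278),4);print('midtape',L,Rr,np.degrees(np.arctan2(*(Rr-L)[[1,0]])))
def box(c,z):
    q=np.array([W(p,z)[:2] for p in c]); e=q[1]-q[0]+q[2]-q[3]; g=q[0]-q[3]+q[1]-q[2]
    print('c',q.mean(0),'sz',np.linalg.norm(e)/2,np.linalg.norm(g)/2,'yaw',np.degrees(np.arctan2(e[1],e[0])),np.degrees(np.arctan2(-g[0],g[1])));return q.mean(0)
c=box([(307,312),(376,303),(386,392),(316,399)],164)
box([(308,143),(377,142),(377,223),(309,226)],109)
# turquoise at unknown height, assume 160
box([(101,209),(184,213),(178,281),(95,276)],160)
# side verification of tall lid centre
print(proj('side',[*c,164]), 'vs', o((310,125),2.8,(130,170)), proj('side',[*c,4]))
print([spotter.look_for(q,'top')[0]['box'] for q in('ashtray','pin_jar')])
E
```

```text
rear corners [394.5888171  191.10053348   4.        ] [643.95774993 199.2615059    4.        ] 249.5024371226921
stop outer [652.65491335 -98.67229907  20.        ] [ 403.8311666  -105.74489656   20.        ] 248.92424265897318
yaw -88.12557865477096
yaw -88.37185593366647
midtape [520.44623917 189.69902945   4.        ] [528.67886615 -80.81032972   4.        ] -88.25680992311342
c [464.71763386 143.04176457] sz 43.84913793645882 55.668271928258505 yaw -84.6703780466833 -84.78480838969526
c [582.70058512 145.94275636] sz 45.696418952219574 55.649594469818275 yaw -89.70661244740317 -90.56298046201236
c [536.16255921 273.85061535] sz 53.21161245893419 43.61345754224248 yaw -94.47467088850206 -94.90778981121044
[[239.23897957 213.04655887]] vs [240.39285714 214.32142857] [[244.14525684 268.80202297]]
[[150.0, 169.4, 41.6, 40.9], [167.2, 270.8, 24.3, 22.7]]
```

```bash
python3 -m jog '0 0 -1.6 1.285 -1.686 0 0.22; 0 0 -3.2 2.57 -3.372 0 0.22; 0 0 -4.8 3.855 -5.058 0 0.22; 0 0 -6.4 5.14 -6.744 0 0.22; 0 0 -8 6.425 -8.43 0 0.22'; python3 -m jog '0 0 -1.6 1.285 -1.686 0 0.22; 0 0 -3.2 2.57 -3.372 0 0.22; 0 0 -4.8 3.855 -5.058 0 0.22; 0 0 -4.8 3.855 -5.058 0 0.22; 0 0 -4.8 3.855 -5.058 0 0.22'
```

```text
time_s: 1.12
ee_pos: [364.0, 326.1, 214.2]
ee_rot: [180.0, -0.0, 119.1]
force: [-0.2, 0.3, 0.5]
gripper_width: 44.6
time_s: 1.75
ee_pos: [459.1, 201.2, 213.9]
ee_rot: [-180.0, -0.0, 95.4]
force: [0.4, 0.0, 0.0]
gripper_width: 20.0
```

```bash
python3 - <<'E'
from h import *
im=save('wrist','w1')
K,R,t=P('wrist');print(-R.T@t,R[2])
n=np.array([-0.092,0.996]);l=np.array([.996,.092]);c=np.array([464.7,143.])
for z in(164,4):
    print(z,proj('wrist',[[*(c+s*22*n+k*27*l),z] for s,k in((1,-1),(1,1),(-1,1),(-1,-1))]).round())
E
```

```text
[451.48005687 277.37589425 385.32285534] [ 0.02540076 -0.26645065 -0.96351381]
164 [[242. 278.]
 [315. 278.]
 [313. 330.]
 [243. 330.]]
4 [[256. 216.]
 [301. 216.]
 [300. 250.]
 [256. 250.]]
```

View pics/w1.png

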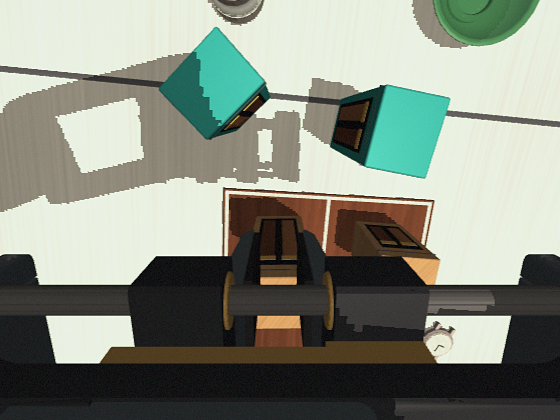

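The wrist view shows the windowed face toward the tool, from (258,217) to (300,262). That matches the projected carton, and the fingers straddle it centrally. Now I lower and push.

```bash
python3 -m jog '0 0 0 0 0 -1.5 0.22; 0 0 0 0 0 -3.0 0.22; 0 0 0 0.04 -0.4 -3.0 0.22; 0 0 0 0.07 -0.7 -3.0 0.22; 0 0 0 0.09 -1.0 -3.0 0.22'; python3 -m jog '0 0 0 0.03 -0.3 0 0.22; 0 0 0 0.055 -0.6 0 0.22; 0 0 0 0.08 -0.9 0 0.22; 0 0 0 0.11 -1.2 0 0.22; 0 0 0 0.14 -1.5 0 0.22'
```

```text
time_s: 2.42
ee_pos: [462.8, 176.1, 140.7]
ee_rot: [179.8, -0.1, 95.4]
force: [0.1, 0.8, 0.1]
gripper_width: 20.0
time_s: 3.05
ee_pos: [465.2, 137.9, 138.9]
ee_rot: [-180.0, 0.0, 95.4]
force: [-0.8, -0.1, 0.0]
gripper_width: 20.1
```

```bash
python3 -m jog '0 0 0 0 0 0 0.22; 0 0 0 0 0 0 0.22;0 0 0 0 0 0 0.22'; python3 - <<'E'
from h import *
im=save('side','s2')[170:370,130:410]; save('','s2c',cv2.resize(im,None,fx=2.8,fy=2.8,interpolation=3))
E
```

```text
time_s: 3.42
ee_pos: [465.2, 138.7, 138.9]
ee_rot: [180.0, -0.0, 95.4]
force: [0.0, 0.1, 1.2]
gripper_width: 20.3
```

View pics/s2c.png

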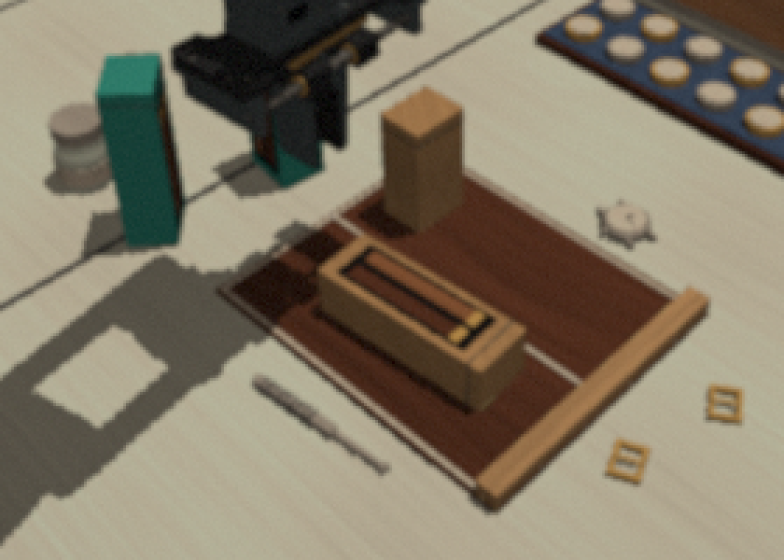

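The carton lies flat, window up, in its lane: the top face runs from (318,268) to (525,323). I measure it.

```bash
cat >> h.py <<'E'
B=np.array([523.9,45.3]);d=np.array([.0305,-.9995]);n=np.array([.9995,.0305])
def bd(X): X=np.asarray(X)[:2]-B; return np.round([X@d,X@n],1)
E
python3 - <<'E'
from h import *
for nm,p,z in(('foot-',(318,268),48),('foot+',(366,236),48),('lid+',(525,323),48),('lid-',(475,362),48),('lid-bot',(480,412),4),('foot-bot',(321,309),4),('stop face+',(686,290),20),('stop-',(478,486),20)):
    X=ray('side',o(p,2.8,(130,170)),z);print(nm,X[:2].round(1),bd(X))
E
```

```text
foot- [443.4 116.5] [-73.6 -78.3]
foot+ [493.5 117.3] [-72.9 -28.2]
lid+ [514.1 -33.1] [ 78.1 -12.2]
lid- [461.6 -33.5] [ 76.8 -64.7]
lid-bot [458.5 -42.2] [ 85.5 -68. ]
foot-bot [442.5 116.1] [-73.3 -79.2]
stop face+ [648.9 -80.6] [129.6 121.1]
stop- [403.5 -93.2] [ 134.7 -124.5]
```

```bash
python3 -m jog '0 0 -0.73 -0.18 0.6 0 0.22; 0 0 -0.73 -0.18 0.6 -1.4 0.22; 0 0 -0.73 -0.18 0.6 -2.8 0.22; 0 0 -0.73 -0.18 0.5 -4.1 0.22; 0 0 -0.73 -0.18 0.4 -4.1 0.22'; python3 -m jog '0 0 0 0.01 -0.25 0 0.22; 0 0 0 0.015 -0.5 0 0.22; 0 0 0 0.02 -0.75 0 0.22; 0 0 0 0.03 -1.0 0 0.22; 0 0 0 0.04 -1.25 0 0.22'
```

```text
time_s: 4.1
ee_pos: [458.8, 148.1, 34.7]
ee_rot: [-179.7, 0.1, 91.8]
force: [0.0, 0.6, -0.6]
gripper_width: 20.2
time_s: 4.72
ee_pos: [462.0, 117.0, 36.8]
ee_rot: [179.9, -0.0, 91.7]
force: [-0.3, 2.1, 1.4]
gripper_width: 19.8
```

```bash
python3 -m jog '0 0 0 0.005 -0.15 0 0.22; 0 0 0 0.01 -0.3 0 0.22; 0 0 0 0.015 -0.45 0 0.22; 0 0 0 0.02 -0.6 0 0.22; 0 0 0 0.02 -0.7 0 0.22'; python3 - <<'E'
from h import *
print(bd(env.state()['ee_pos']))
im=save('side','s3')[170:370,130:410]; save('','s3c',cv2.resize(im,None,fx=2.8,fy=2.8,interpolation=3))
E
```

```text
time_s: 5.35
ee_pos: [462.2, 99.5, 36.5]
ee_rot: [180.0, -0.0, 91.7]
force: [-0.0, 2.0, 1.6]
gripper_width: 20.5
[-56.1 -60. ]
```

View pics/s3c.png

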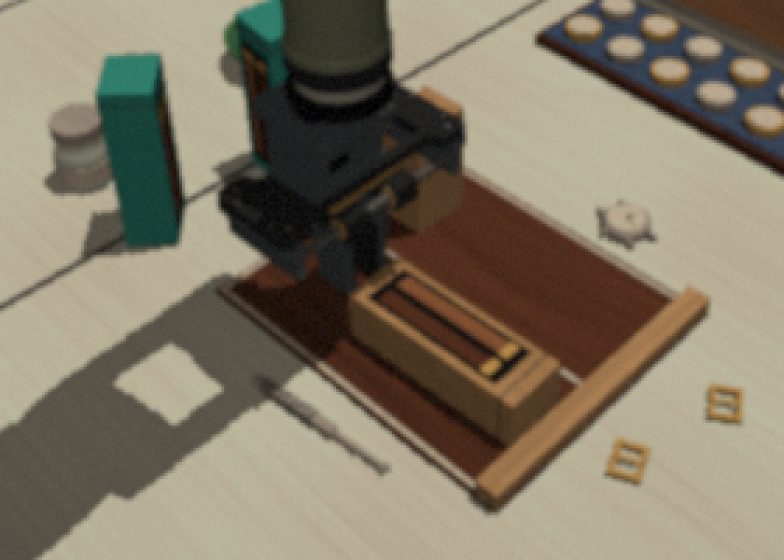

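The carton has squared up and is near the stop: lid corners at about (562,362) and (506,401), with a small gap left.

```bash
python3 - <<'E'
from h import *
for nm,p,z in(('foot-',(350,296),48),('foot+',(398,262),48),('lid+',(561,360),48),('lid-',(506,400),48),('lid-bot',(510,445),4)):
    X=ray('side',o(p,2.8,(130,170)),z);print(nm,bd(X))
E
python3 -m jog '0 0 0 0.005 -0.1 0 0.22; 0 0 0 0.005 -0.2 0 0.22; 0 0 0 0.01 -0.25 0 0.22; 0 0 0 0.01 -0.3 0 0.22;0 0 0 0.01 -0.3 0 0.22'
```

```text
foot- [-34.2 -81.6]
foot+ [-33.8 -31.4]
lid+ [119.4 -21.4]
lid- [115.  -75.1]
lid-bot [120.3 -75. ]
time_s: 6.02
ee_pos: [462.6, 92.4, 36.4]
ee_rot: [180.0, -0.0, 91.7]
force: [1.0, 2.5, 0.6]
gripper_width: 19.9
```

Still only sliding friction (about 2 N). I continue in small steps until the force rises.

```bash
python3 -m jog '0 0 0 0 -0.05 0 0.22; 0 0 0 0 -0.1 0 0.22; 0 0 0 0.005 -0.14 0 0.22; 0 0 0 0.005 -0.14 0 0.22'; python3 -c "
from h import *;print(env.state()['force'],bd(env.state()['ee_pos']))"
```

```text
time_s: 6.52
ee_pos: [464.3, 91.8, 37.2]
ee_rot: [179.8, -0.3, 91.6]
force: [0.6, 14.2, 2.3]
gripper_width: 20.5
[ 0.55163239 14.23208766  2.2647989 ] [-48.3 -58.2]
```

Contact with the stop: 14 N, blocked at the expected position. I back off, rise and move clear.

```bash
python3 -m jog '0 0 0 0 0.1 0 0.22; 0 0 0 0 0.5 0 0.22; 0 0 0 -0.02 1.0 0 0.22; 0 0 0 -0.03 1.2 1.5 0.22; 0 0 0 -0.03 1.2 3.5 0.22'; python3 -m jog '0 0 0 0 0 2 0.22; 0 0 0 0 0 4 0.22; 0 0 0 -1.5 1.5 5 0.22; 0 0 0 -3 3.5 5 0.22; 0 0 0 -4 5 5 0.22'; python3 - <<'E'
from h import *
im=save('top','t4')[170:300,240:400]; A=cv2.resize(im,None,fx=4.5,fy=4.5,interpolation=3);save('','t4c',A)
im=save('side','s4')[230:370,220:410]; save('','s4c',cv2.resize(im,None,fx=4,fy=4,interpolation=3))
E
```

```text
time_s: 7.15
ee_pos: [460.5, 119.2, 123.8]
ee_rot: [-179.8, 0.1, 91.8]
force: [0.5, 0.4, -0.3]
gripper_width: 19.9
time_s: 7.78
ee_pos: [360.0, 245.1, 249.4]
ee_rot: [180.0, -0.0, 91.8]
force: [0.9, 1.0, -0.6]
gripper_width: 20.0
```

View pics/t4c.png

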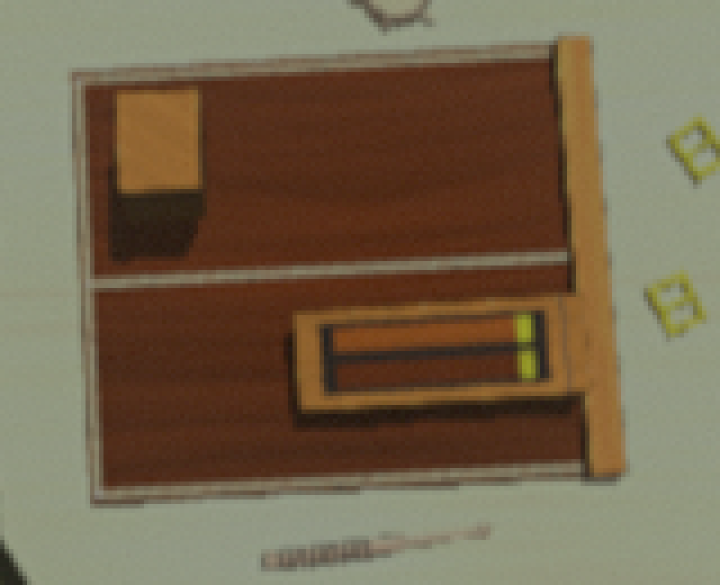

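View pics/s4c.png

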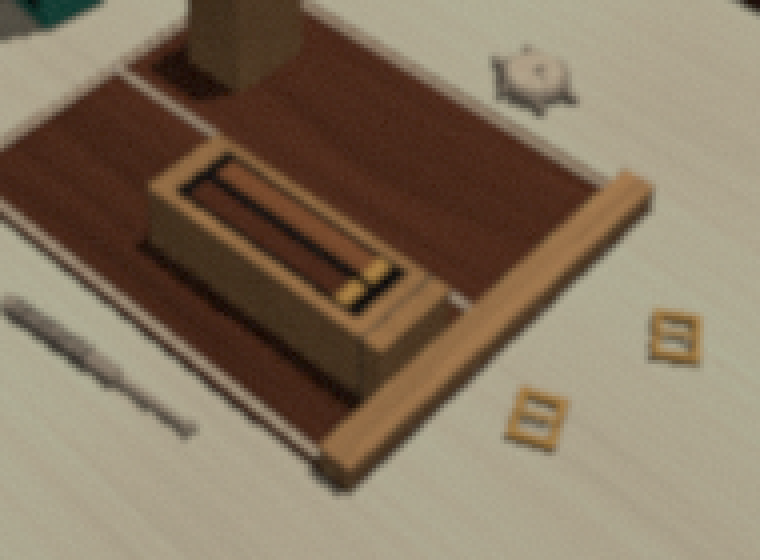

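The carton lies in its lane with its lid end at the stop (top view, around (570,345)), and the other objects look unmoved. A numeric check of squareness and gap follows.

```bash
python3 - <<'E'
from h import *
for p in((295,313),(300,412),(320,325),(325,396),(545,312),(550,381)):
    X=ray('top',o(p,4.5,(240,170)),48);print(p,bd(X))
for p in((150,187),(218,137),(448,295),(366,348)):
    X=ray('side',o(p,4,(220,230)),48);print('side',p,bd(X))
print('stop face',bd(ray('top',o((556,40),4.5,(240,170)),20)),bd(ray('top',o((588,477),4.5,(240,170)),20)))
print('short',bd(ray('top',o((159,139),4.5,(240,170)),109)))
K,R,t=P('wrist'); print(env.state()['time_s'])
E
```

```text
(295, 313) [-30.4 -27.8]
(300, 412) [-30.7 -82.4]
(320, 325) [-17.  -35.2]
(325, 396) [-16.5 -74.4]
(545, 312) [107.  -34.6]
(550, 381) [106.9 -72.6]
side (150, 187) [-28.4 -80. ]
side (218, 137) [-28.9 -29.3]
side (448, 295) [130.  -29.4]
side (366, 348) [122.5 -81.5]
stop face [128.3 124.7] [ 127.4 -124.6]
short [-98.5  62. ]
7.875
```

```bash
python3 -c "
from workcell import env
env.job_done()"
```

```text
the job is handed in; nothing more can be done
```

The tall brown carton now lies flat in its lane, window up, with its lid end against the wooden stop. I tipped it by pushing high on the window face, then pushed its foot end with two fingertips aligned to the board until the stop blocked it at about 14 N. The arm backed off and rose clear, and I handed the job in at about 7.9 s.

**Position:** In the last top view the foot end sits at board x = -30.5 mm, so the lid end is at about 129.5 mm against the nominal 130 mm. It is square to within about 0.5°, and the carton spans board y from about -82 to -28 mm, inside the lane.

**Other objects:** The short carton is still standing at about board (-98, 62) mm. The watch head, buckles and spring-bar tool look unmoved. I didn't re-check the ashtray, pin jar or turquoise cartons at the end, because they were outside the last crops.

**Disagreements:** One side-view lid corner read 122.5 mm while the other read 130 mm; I took the low one as a picking error, because the foot edge and the top view both show the carton square. The stop face itself measured 127 to 128 mm in the top view, within about 2 to 3 mm of its nominal place. A gap of 1 to 2 mm at the stop can't be ruled out from the pictures alone, but the force reading showed contact.

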